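# Fit the two agitator discs of a bead mill, noses opposite

### The job

Fit both agitator discs onto the splined shaft of the bench bead mill, collars up, one on top of the other and each fully home, with their noses pointing to opposite sides so that the shaft runs in balance. How the shaft stands is not known: turn each disc on it under light pressure until its teeth find the gaps between the ribs, never force it down, and let go of each disc once it is home. Leave the other things on the bench where they are.

Things in the scene. Friction and masses are not known exactly. Their poses are not given: they have to be found in the camera images.
- mill: drive of the bench bead mill, bowl removed: white round housing, radius 58 mm, 38 mm high, fixed, control panel on its -x side. Origin on the shaft's axis at worktop level, z up. Its upright steel splined shaft is sprung upward by the seal's spring: it yields downward from 6 N on, 1.2 N per mm, for 8 mm, then is hard. More than 35 N between a disc and the mill, or between the discs, mars them
- shaft_seat (a point): point on the shaft's axis at the top of its shoulder (radius 21 mm), 52 mm above the worktop, z up; it does not move with the shaft. From here to 49 mm higher the shaft has a core of radius 11 mm with four straight ribs, 8 mm wide, tips at radius 16 mm, every 90 degrees. Disc teeth pass between the ribs with 0.9 mm, or 4 degrees of turn, to spare on either side
- rib_ends (a point): point on the shaft's axis at the flat ends of the ribs, 101 mm above the worktop; it does not move with the shaft. The bare core ends in a centring cone (radius 11 mm at 3 mm, 4 mm at 13 mm above). A disc whose teeth miss the gaps rests here; once they meet, the shaft springs up into it. The shaft turns with 0.12 N m of drag, more than a lightly rubbing disc gives; its angle is not measured
- disc_a: one of two identical cream mill agitator discs, 160 g +-25 %, lying flat. Origin: on the bore axis at the underside; z up, x to its nose. Flange 8 mm thick, radius 32 mm, with one nose reaching 46 mm along +x. Above it a collar, radius 22 mm, up to z = 22 mm, with two flats parallel to x at y = +-20 mm, 18 mm long, 14 mm high: grip there (40 mm wide). Toothed bore right through: see its nose
- disc_b: the other of two identical cream mill agitator discs, 160 g +-25 %, lying flat. Origin: on the bore axis at the underside; z up, x to its nose. Flange 8 mm thick, radius 32 mm, with one nose reaching 46 mm along +x. Above it a collar, radius 22 mm, up to z = 22 mm, with two flats parallel to x at y = +-20 mm, 18 mm long, 14 mm high: grip there (40 mm wide). Toothed bore right through: see its nose
- disc_a_nose (a point): red dot on the nose of disc_a: 40 mm along its x from the bore axis, 8 mm above its underside. Bore of this disc: root radius 17.5 mm, four inward teeth, 9.5 mm wide at their tips at radius 12.5 mm, one of them towards the nose, the others every 90 degrees
- disc_b_nose (a point): red dot on the nose of disc_b: 40 mm along its x from the bore axis, 8 mm above its underside. Bore of this disc: root radius 17.5 mm, four inward teeth, 9.5 mm wide at their tips at radius 12.5 mm, one of them towards the nose, the others every 90 degrees
- reagent_bottle: small white bottle with a black cap, 48 mm wide, 85 mm high; bystander; origin under its centre
- filter_box: round white and blue box of filter papers, 73 mm wide, 23 mm high; bystander; origin under its centre
- glass_stopper_1: glass stopper standing on its head, 30 mm wide, 32 mm high; bystander; origin under its centre
- bung_1: black rubber bung, 32 mm wide, 26 mm high; bystander; origin under its centre
- mill_bowl: the mill's open steel bowl, 104 mm wide, 68 mm high, standing aside; bystander; origin under its centre
- salt_jar: wide jar with a blue lid, 64 mm wide, 75 mm high; bystander; origin under its centre

How it is judged:
By the outcome, as a careful person would: the job done as asked, in the order asked, and still so for the second after the job is handed in, with the robot touching nothing.
It also fails if it takes over 59 s, if anything falls off the work surface, if the arm or the gripper's body presses on something with over 40 N, if the wrist force passes 120 N, or if a joint passes its speed limit or range.

### The arm

A 6-joint arm with a two-finger parallel gripper is mounted at the origin on a cart in front of the work surface, level with it; the furniture and walls round the work are solid. World frame = base frame: x ahead of the robot, y to its left, z up, the work surface at z = 0. Lengths are in mm, angles in rad, forces in N, time in s.
With the tool pointing down it reaches from about 300 to 775 mm from the base axis. Payload 14.6 kg.
Tool frame: the origin (TCP) lies at the very end of the fingers, on their centre line; the grasp point (between the pads) lies 19 mm behind it; z points along the fingers, y is the line along which they close (so a half turn about z gives the same grasp; the last joint's range is limited). The gripper opens to 94 mm and grips with 3 to 60 N. Pads are 16 mm wide; open, the fingers measure 119 mm over their backs; the gripper's body (75 mm by 177 mm) begins 78 mm behind the grasp point.
Start: joints at [1.086, 0.3, 1.521, -0, 1.321, -0.067], TCP at [223.159, 502.682, 205.446] pointing down, gripper open.
Joint ranges: [-3.03, 3.03], [-0.79, 2.21], [0.23, 2.52], [-1.04, 4.18], [0, 3.07], [-2.55, 2.55]. Speed limits (rad/s): [2.22, 2.22, 2.57, 3.14, 3.14, 3.14].

### API

Orientations are given as [roll, pitch, yaw] about the fixed x, y, z axes, in that order (R = Rz(yaw) Ry(pitch) Rx(roll)).
In Python, from cell import manip, eyes, ticket gives the robot as it stands. The module is installed in compiled form; this text tells all that it offers.
- The arm moves only by the tool arm_command, never from a script. Its argument "plan" is a list of rows, each a list of 5 numbers: the opening, from -1 (shut) to 1 (fully open), then the shift along the tool's x, y, z in m, then the turn about the tool's z in rad. In form: [[jaw, dx, dy, dz, roll], ...]. A call has 1 to 20 rows; each row shifts and turns the commanded pose from where the row before left it, along the tool's axes as they then stand; what a row does not reach is not made up. A row lasts 1/8 s, in which the tool goes at most 62.5 mm and 10.7 degrees, less where a joint would pass 70% of its speed; a pose out of reach is approached as far as the arm can. A call is refused whole if a number of a shift passes 0.0625 or a number of a turn 0.188, either way. A call with a gripper value outside its range is refused whole. The fingers move at their own pace and stop on an object; "newtons" is the grip in N (left out, the last holds). Time passes only in rows, so rows that do not move let the fingers close. It gives the time, the measured TCP pose, the force, the opening and the grip force at its end, in the units of the state.
- manip.read_state(): the state, without advancing time (a new reading comes with each control period).
- eyes.camera(name): name is "scene" or "top" or "wrist"; returns a dict with "img" (400x640x3 uint8, blue, green, red), "z_map" (400x640 float32, mm along the optical axis (not along the pixel's ray), 0 where there is no reading), "fx", "fy", "cx", "cy" (pixels), "eye" and "orientation" of the camera in the world. Camera axes: x right, y down, z forward; pixel columns grow to the right and rows downward; lengths in mm; the calibration is good to about 2 mm. A picture is of the moment at which its call begins.
- ticket.sign_off(): hands the job in; it is judged then, once.
The state is a dict: "clock": time; "joints": joint angles; "qd": joint speeds; "effort": joint torques, N m; "eef_pos": TCP position; "eef_rot": TCP orientation; "wrist_force": force on the tool from outside, world axes, zero at the start; "moment": the same for the moment, N m; "finger_gap": finger opening in mm; "finger_force": force on a finger pad.
Only numpy, scipy, OpenCV 4.12 (cv2) and the standard library are available. Lean on these libraries where they do the work, as an engineer would, in place of code of your own. Each camera call takes 0.05 s, during which the arm holds its last target. There are 200 camera calls.

## Working session

There is one attempt and no reset: what is moved stays moved. The work goes in short steps, Python scripts to look and compute and a tool call to move; the robot and the scene stay as the last step left them, time stands still between calls to the robot, and variables do not carry over. Pictures are saved under pics/ and viewed, at most 10 in all, crops included, and the job is handed in when it is done.

Besides the shell and the picture viewer there is one more tool, called after ">>>" as name(argument=value, ...), one argument or row to a line, values as JSON. arm_command: Moves the arm, as the interface text tells. Its arguments: {"type":"object","properties":{"plan":{"type":"array"},"newtons":{"type":"number"}},"required":["plan"]}

```bash
mkdir -p pics; python3 - <<'E'
from cell import manip,eyes
import cv2,numpy as np
s=manip.read_state()
for k,v in s.items(): print(k,np.round(v,3))
for n in ("top","scene"):
    c=eyes.camera(n); cv2.imwrite(f"pics/{n}1.png",c["img"]); print(n,c["fx"],c["cx"],c["cy"],c["eye"],c["orientation"])
    np.savez(f"{n}1.npz",**c)
E
```

```text
clock 0.0
joints [ 1.086  0.301  1.522 -0.     1.321 -0.067]
qd [ 0.001 -0.001  0.002  0.001  0.     0.   ]
effort [-2.0000e-03 -5.3179e+01 -3.5275e+01  7.1000e-02  2.4000e-02 -0.0000e+00]
eef_pos [223.053 502.455 204.863]
eef_rot [-3.14  -0.     2.724]
wrist_force [ 0.518  0.423 -0.249]
moment [ 0.02  -0.023  0.01 ]
finger_force 0.0
finger_gap 93.804
top 403.9873681604563 316.37862705782106 200.3702402144557 [ 356.53289536   26.6676835  1126.87401351] [-3.00684114 -0.01212746 -1.5999683 ]
scene 503.4786433032823 308.4932642823114 197.76298942125422 [ -39.22764721 1021.45439894  997.63366651] [-2.22975470e+00 -1.04676861e-03 -2.65294348e+00]
```

View pics/top1.png

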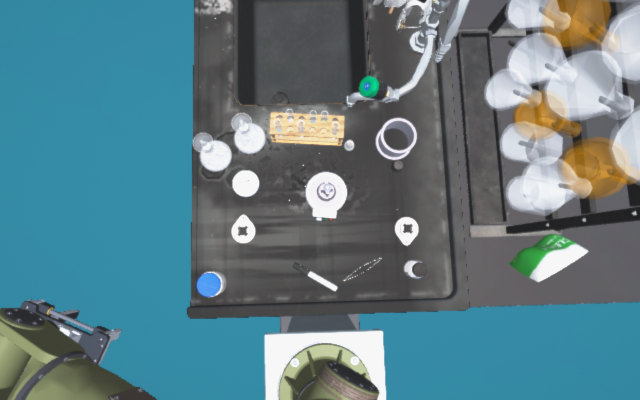

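View pics/scene1.png

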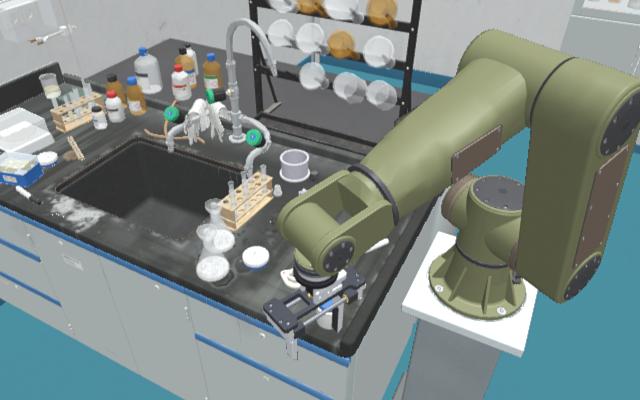

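Top view: the discs are at about (243,230) with its nose up and (407,230) with its nose down. The mill shaft is at about (326,191). Next I'll measure.

```bash
cat > h.py <<'E'
import numpy as np,cv2
from scipy.spatial.transform import Rotation as R
def pts(c):
    z=c["z_map"].astype(float); v,u=np.mgrid[:400,:640]
    p=np.stack([(u-c["cx"])/c["fx"]*z,(v-c["cy"])/c["fy"]*z,z],-1)
    return p@R.from_euler("xyz",c["orientation"]).as_matrix().T+c["eye"]
def onplane(c,u,v,h):
    d=R.from_euler("xyz",c["orientation"]).as_matrix()@np.array([(u-c["cx"])/c["fx"],(v-c["cy"])/c["fy"],1])
    return c["eye"]+d*(h-c["eye"][2])/d[2]
def red(c):
    h=cv2.cvtColor(c["img"],cv2.COLOR_BGR2HSV)
    m=(((h[...,0]<8)|(h[...,0]>172))&(h[...,1]>110)&(h[...,2]>70)).astype(np.uint8)
    n,l,s,ce=cv2.connectedComponentsWithStats(m)
    return [(int(s[i,4]),ce[i]) for i in range(1,n)]
E
python3 - <<'E'
from h import *
c=dict(np.load("top1.npz")); P=pts(c)
for a,ce in red(c): print(a,ce,onplane(c,*ce,8).round(1))
for n,(u,v) in dict(L=(243,230),Rr=(407,230),mill=(326,191)).items():
    w=P[v-25:v+25,u-25:u+25].reshape(-1,3)
    lo,hi=((4,12) if n!="mill" else (30,42))
    for lo,hi in ([(4,12),(16,28)] if n!="mill" else [(30,42),(46,58),(95,120)]):
        q=w[(w[:,2]>lo)&(w[:,2]<hi)]
        if len(q): print(n,lo,len(q),cv2.minEnclosingCircle(q[:,:2].astype(np.float32)),q.mean(0).round(1))
i=c["img"]; 
o=np.hstack([cv2.resize(i[v-22:v+22,u-22:u+22],(264,264),interpolation=cv2.INTER_CUBIC) for u,v in((243,230),(326,191),(407,230))])
cv2.imwrite("pics/crop.png",o)
E
```

```text
4 [330.5 219. ] [454.5 -29.    8. ]
L 4 276 ((434.8319396972656, 212.487060546875), 80.03282928466797) [433.  211.7   7.4]
L 16 106 ((428.7431640625, 213.64573669433594), 22.024730682373047) [428.5 213.8  21. ]
Rr 4 290 ((415.9028625488281, -237.2489776611328), 92.82205963134766) [ 415.9 -235.3    7. ]
Rr 16 101 ((421.5849914550781, -238.89852905273438), 22.199769973754883) [ 421.  -238.2   20.8]
mill 30 1070 ((520.607666015625, -13.891871452331543), 63.77973175048828) [523.9 -17.6  36.2]
mill 46 83 ((527.0477905273438, -15.333660125732422), 22.44920539855957) [521.  -14.9  51.2]
mill 95 85 ((527.0181884765625, -17.34610366821289), 16.193435668945312) [526.3 -17.3 105.6]
```

View pics/crop.png

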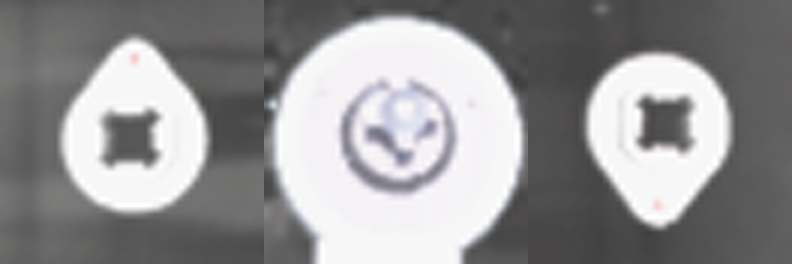

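The crops show both discs' noses, L towards +x and R towards -x, with red dots at their tips. The shaft's ribs aren't clear at this resolution. I'll go above the left disc and look with the wrist camera.

>>> arm_command(
  plan=[
    [1, -0.0436, -0.0258, 0, 0],
    [1, -0.0436, -0.0258, 0, 0],
    [1, -0.0436, -0.0258, 0, 0],
    [1, -0.0436, -0.0258, 0, 0],
    [1, -0.0436, -0.0258, 0, 0],
    [1, -0.0436, -0.0258, 0, 0],
    [1, -0.0436, -0.0258, 0, 0],
    [1, 0, 0, 0, -0.139],
    [1, 0, 0, 0, -0.139],
    [1, 0, 0, 0, -0.139],
    [1, 0, 0, 0, 0],
  ],
  newtons=20,
)

```text
clock: 1.48
eef_pos: [428.7, 213.7, 205.2]
eef_rot: [-3.141, -0.0, 3.14]
wrist_force: [0.4, -0.1, 0.6]
finger_gap: 93.8
finger_force: 0.0
```

```bash
python3 - <<'E'
from cell import manip,eyes
from h import *
s=manip.read_state(); print(s["eef_pos"],s["eef_rot"],s["joints"])
c=eyes.camera("wrist"); cv2.imwrite("pics/w1.png",c["img"]); np.savez("w1.npz",**c); print(c["eye"],c["orientation"],c["fx"])
P=pts(c); q=P.reshape(-1,3)
for a,ce in red(c): print(a,ce,onplane(c,*ce,8).round(1))
q=q[(q[:,2]>17)&(q[:,2]<25)]; print(len(q),cv2.minEnclosingCircle(q[:,:2].astype(np.float32)))
E
```

```text
[428.73884073 213.73751364 205.24940339] [-3.14145883e+00 -4.06586263e-04  3.13992295e+00] [ 3.85977171e-01  1.41693477e-01  1.71457252e+00  3.10505064e-05
  1.28575366e+00 -1.18315821e+00]
[363.63764752 213.61861503 384.77944294] [2.91306667e+00 9.83250490e-05 1.56869880e+00] 353.48613406995
31 [ 97.74193548 210.19354839] [457.6 -35.3   8. ]
16 [324.5 217.5] [466.4 213.9   8. ]
3623 ((456.7597351074219, 152.37161254882812), 259.1901550292969)
```

View pics/w1.png

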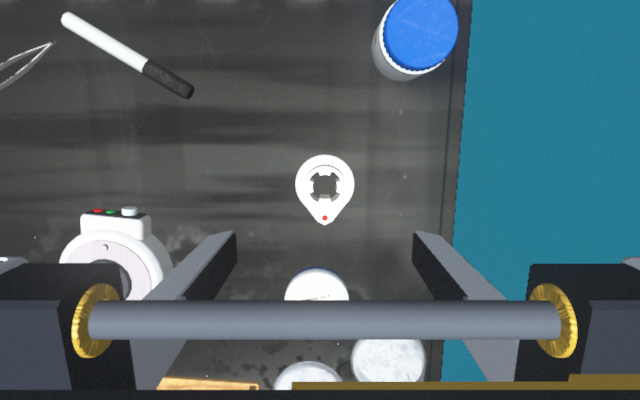

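The wrist view shows the left disc: bore at about (325,185), red dot at (324,217). I'll refine the centre from the depth patch.

```bash
cat >> h.py <<'E'
def disc(c,u,v,r=45,base=0):
    """collar circle fit + bore hole + red dot near pixel"""
    P=pts(c); u,v=int(u),int(v); w=P[max(v-r,0):v+r,u-r:u+r].reshape(-1,3)
    q=w[abs(w[:,2]-base-22)<4]; print("collar",len(q),cv2.minEnclosingCircle(q[:,:2].astype(np.float32)),q[:,2].mean())
    f=w[abs(w[:,2]-base-8)<3]; 
    g=cv2.cvtColor(c["img"],cv2.COLOR_BGR2GRAY)[v-r:v+r,u-r:u+r]
    m=(g>150).astype(np.uint8); n,l,s,ce=cv2.connectedComponentsWithStats(m)
    k=l[r,r] or 1+np.argmax(s[1:,4]); cs,_=cv2.findContours((l==k).astype(np.uint8),cv2.RETR_CCOMP,cv2.CHAIN_APPROX_NONE)
    cs=sorted(cs,key=cv2.contourArea)
    if len(cs)>1:
        M=cv2.moments(cs[-2]); b=(M["m10"]/M["m00"]+u-r,M["m01"]/M["m00"]+v-r); print("bore px",b,onplane(c,*b,base+22).round(1))
E
python3 - <<'E'
from h import *
c=dict(np.load("w1.npz")); disc(c,325,190)
E
```

```text
collar 695 ((429.61273193359375, 214.26535034179688), 22.145801544189453) 22.06520201268863
bore px (323.8828903654485, 185.54734219269102) [428.2 213.3  22. ]
```

>>> arm_command(
  plan=[
    [1, 0, 0, 0.05, 0],
    [1, 0, 0, 0.05, 0],
    [1, 0, 0, 0.05, 0],
    [1, 0, 0, 0.02, 0],
    [1, 0, 0, 0, 0],
  ],
)

```text
clock: 2.15
eef_pos: [428.1, 213.5, 34.3]
eef_rot: [-3.141, -0.003, 3.138]
wrist_force: [-0.2, -1.4, 0.7]
finger_gap: 94.1
finger_force: 0.0
```

```bash
python3 - <<'E'
from cell import manip,eyes
from h import *
s=manip.read_state(); print(s["eef_pos"],s["eef_rot"])
c=eyes.camera("wrist"); cv2.imwrite("pics/w2.png",c["img"]); np.savez("w2.npz",**c); print(c["eye"],c["orientation"])
for a,ce in red(c):
  if a>8: print(a,ce,onplane(c,*ce,8).round(1))
disc(c,320,225,80)
E
```

```text
[428.06630443 213.51077397  34.3321325 ] [-3.14051160e+00 -2.68456469e-03  3.13833565e+00]
[363.37650351 213.67495573 214.02449476] [2.91528165e+00 1.00712032e-03 1.56713791e+00]
58 [325.25862069 290.06896552] [466.7 213.9   8. ]
collar 2336 ((429.5718994140625, 214.26649475097656), 22.389122009277344) 21.992132896605366
bore px (324.8283333333333, 234.51435897435897) [425.3 213.7  22. ]
```

View pics/w2.png

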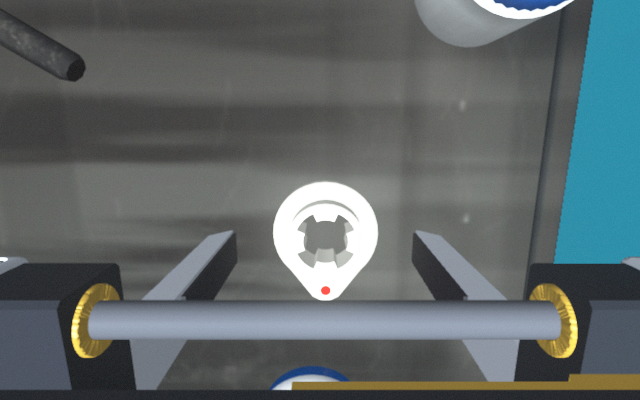

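```bash
python3 - <<'E'
from h import *
c=dict(np.load("w2.npz")); P=pts(c)
w=P[150:300,230:420].reshape(-1,3); q=w[abs(w[:,2]-22)<1.5]; print(len(q),q.mean(0),np.percentile(q,[1,99],axis=0))
q=w[abs(w[:,2]-8)<1.5]; print(len(q),np.percentile(q,[0.5,99.5],axis=0))
g=cv2.cvtColor(c["img"],cv2.COLOR_BGR2GRAY); print(g[176:190,325],g[285:302,325],g[195:225,325],np.flatnonzero(g[232,230:420]>170)[[0,-1]]+230)
print([onplane(c,325,v,8)[0].round(1) for v in (182,300)],[onplane(c,u,232,8)[1].round(1) for u in (273,378)])
E
```

```text
2068 [428.51748    213.9973951   22.19229506] [[408.06499608 194.48181514  20.6749806 ]
 [450.14412675 233.7067936   23.42046478]]
4354 [[398.16864701 183.23459118   6.70097369]
 [472.04714849 244.90850864   9.46904413]]
[122 125 129 132 144 188 244 255 255 255 255 255 255 255] [254 177 135 137 135 138 134 136 136 178 252 255 255 255 255 190  94] [255 255 255 254 246 186 180 177 215 250 255 255 255 255 255 255 255 255
 255 255 255 255 255 255 255 241 127 126 127 130] [273 377]
[np.float64(397.4), np.float64(473.6)] [np.float64(182.1), np.float64(246.1)]
```

The disc centre is about (428.3, 213.9) and the TCP is right over it. Descend and grip.

>>> arm_command(
  plan=[
    [1, 0, 0, 0.0165, 0],
    [1, 0, 0, 0.0075, 0],
    [1, 0, 0, 0, 0],
    [-1, 0, 0, 0, 0],
    [-1, 0, 0, 0, 0],
    [-1, 0, 0, 0, 0],
    [-1, 0, 0, 0, 0],
    [-1, 0, 0, 0, 0],
    [-1, 0, 0, 0, 0],
  ],
  newtons=20,
)

```text
clock: 3.32
eef_pos: [428.9, 213.8, 11.5]
eef_rot: [3.142, 0.0, 3.141]
wrist_force: [0.4, -0.2, 0.7]
finger_gap: 39.7
finger_force: 20.0
```

Gripped: 39.7 mm across at 20 N. Lift, then carry the disc past the shaft to view the ribs.

>>> arm_command(
  plan=[
    [-1, 0, 0, -0.046, 0],
    [-1, 0, 0, -0.046, 0],
    [-1, 0, 0, -0.046, 0],
    [-1, -0.0326, -0.046, 0, 0],
    [-1, -0.0326, -0.046, 0, 0],
    [-1, -0.0326, -0.046, 0, 0],
    [-1, -0.0326, -0.046, 0, 0],
    [-1, -0.0326, -0.046, 0, 0],
    [-1, 0, 0, 0, 0],
    [-1, 0, 0, 0, 0],
  ],
)

```text
clock: 4.58
eef_pos: [591.1, -16.0, 148.9]
eef_rot: [3.141, -0.001, 3.141]
wrist_force: [0.3, 0.6, -2.3]
finger_gap: 39.9
finger_force: 20.0
```

```bash
python3 - <<'E'
from cell import manip,eyes
from h import *
s=manip.read_state(); print(s["eef_pos"],s["eef_rot"],s["wrist_force"])
c=eyes.camera("wrist"); np.savez("w3.npz",**c); print(c["eye"],c["orientation"])
cv2.imwrite("pics/w3.png",np.vstack([c["img"][:330],cv2.resize(c["img"][60:180,240:400],(640,480))[:270]]))
for a,ce in red(c):
  if a>8: print(a,ce,onplane(c,*ce,s["eef_pos"][2]-3.5).round(1))
P=pts(c); w=P[:240].reshape(-1,3); b=s["eef_pos"][2]-11.5
for z0 in (52,101):
  q=w[abs(w[:,2]-z0)<1.5]; q=q[np.hypot(q[:,0]-527,q[:,1]+16)<30]; print(z0,len(q),cv2.minEnclosingCircle(q[:,:2].astype(np.float32)) if len(q) else 0,q.mean(0))
w=P.reshape(-1,3); q=w[abs(w[:,2]-b-22)<2]; q=q[np.hypot(*(q[:,:2]-s["eef_pos"][:2]).T)<26]; print(len(q),q.mean(0),np.percentile(q,[1,99],axis=0))
E
```

```text
[591.14550602 -16.01069947 148.92630258] [ 3.14133184e+00 -1.14938425e-03  3.14059547e+00] [ 0.27172162  0.57995769 -2.33265929]
[526.17901731 -16.22805216 328.50851771] [ 2.91382429e+00 -3.73257372e-04  1.56938299e+00]
18 [308.5         30.72222222] [483.6 -23.5 145.4]
52 895 ((529.0169677734375, -17.274824142456055), 20.87765884399414) [527.68373246 -16.8712194   52.25908578]
101 428 ((528.8455810546875, -17.330087661743164), 16.17020034790039) [528.58790274 -17.38461564 101.22495934]
2824 [590.53472409 -16.11747221 159.54970243] [[570.33315509 -35.9878165  157.61781842]
 [612.39558764   3.88659346 161.06160871]]
```

View pics/w3.png

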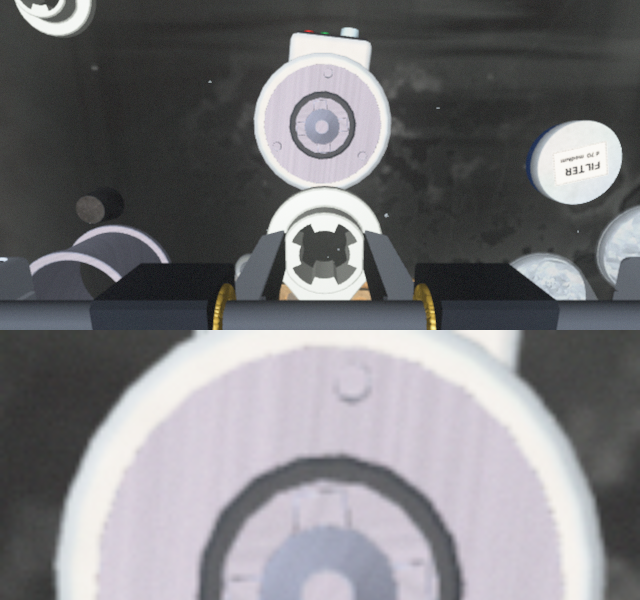

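The wrist view shows the shaft at (322,126) with its ribs near the image axes. I'll get the rib angle from depth.

```bash
python3 - <<'E'
from h import *
c=dict(np.load("w3.npz")); P=pts(c); w=P[:200].reshape(-1,3)
q=w[(abs(w[:,2]-101)<2)]; d=q[:,:2]-[528.8,-17.3]; r=np.hypot(*d.T); d=d[(r>12)&(r<18)]
a=np.arctan2(d[:,1],d[:,0]); m=np.exp(4j*a).mean(); print(len(a),abs(m),np.degrees(np.angle(m))/4)
print(np.histogram(np.degrees(a)%90,bins=18,range=(0,90))[0])
q=w[(abs(w[:,2]-52)<3)]; d=q[:,:2]-[528.8,-17.3]; r=np.hypot(*d.T); a=np.arctan2(d[:,1],d[:,0])[(r<16)]; print(np.histogram(np.degrees(a)%90,bins=18,range=(0,90))[0])
# edge picture
cv2.imwrite("pics/z3.png",cv2.normalize(cv2.resize(c["img"][100:152,295:347],(580,580),interpolation=cv2.INTER_CUBIC),None,0,255,cv2.NORM_MINMAX))
E
```

```text
343 0.7851253886240912 4.924802676500468
[50 52 51 53 16  0  0  0  0  0  0  0  0  0  0 19 51 51]
[ 0  0  0  0  9 22 25 23 24 27 26 26 23 24 20  8  0  0]
```

View pics/z3.png

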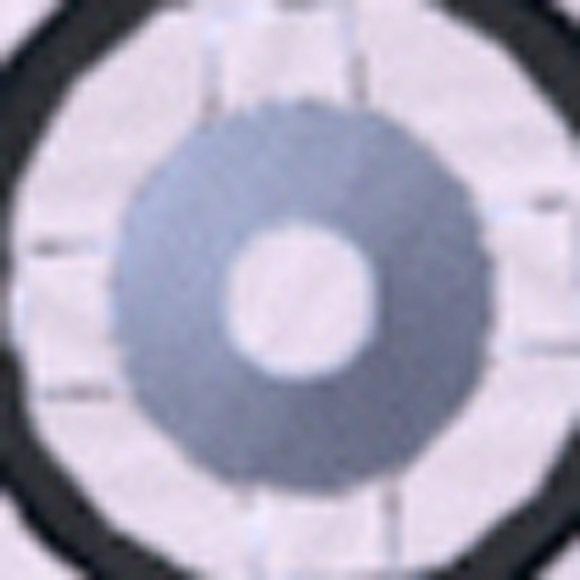

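Shaft axis is at about (528.8,-17.3) and the ribs are at +4.9° (mod 90), so tool yaw should be about 140°. Move over the shaft, turn, and go down onto the cone.

>>> arm_command(
  plan=[
    [-1, 0.0309, -0.0006, 0, 0],
    [-1, 0.0309, -0.0006, 0, 0],
    [-1, 0, 0, 0, 0.175],
    [-1, 0, 0, 0, 0.175],
    [-1, 0, 0, 0, 0.175],
    [-1, 0, 0, 0, 0.175],
    [-1, 0, 0, 0.014, 0],
    [-1, 0, 0, 0.012, 0],
    [-1, 0, 0, 0, 0],
    [-1, 0, 0, 0, 0],
  ],
)

```text
clock: 5.88
eef_pos: [529.9, -17.4, 123.5]
eef_rot: [3.142, 0.0, 2.442]
wrist_force: [-0.5, 0.5, -2.0]
finger_gap: 39.9
finger_force: 20.0
```

```bash
python3 - <<'E'
from cell import manip,eyes
from h import *
s=manip.read_state(); 
for k in ("eef_pos","eef_rot","wrist_force","moment"): print(k,np.round(s[k],3))
c=eyes.camera("wrist"); np.savez("w4.npz",**c)
P=pts(c); w=P.reshape(-1,3); b=s["eef_pos"][2]-11.5
for lo,hi in ((b+20.5,b+23.5),):
  q=w[(w[:,2]>lo)&(w[:,2]<hi)]; q=q[np.hypot(*(q[:,:2]-s["eef_pos"][:2]).T)<26]; r=np.hypot(*(q[:,:2]-s["eef_pos"][:2]).T); q=q[r>12]; print(len(q),q.mean(0))
E
```

```text
eef_pos [529.906 -17.43  123.499]
eef_rot [3.142 0.    2.442]
wrist_force [-0.539  0.468 -1.96 ]
moment [-0.008  0.052 -0.013]
2679 [529.65924416 -17.08308898 134.22521372]
```

>>> arm_command(
  plan=[
    [-1, 0, 0, 0.007, 0],
    [-1, 0, 0, 0.002, 0],
    [-1, 0, 0, 0.002, 0],
    [-1, 0, 0, 0.002, 0],
    [-1, 0, 0, 0.002, 0],
    [-1, 0, 0, 0, 0],
    [-1, 0, 0, 0, 0],
  ],
)

```text
clock: 6.8
eef_pos: [529.8, -17.5, 108.5]
eef_rot: [-3.142, -0.0, 2.441]
wrist_force: [-0.8, 1.0, -2.0]
finger_gap: 39.7
finger_force: 20.0
```

```bash
cat > st.py <<'E'
from cell import manip
import numpy as np
s=manip.read_state()
for k in ("clock","eef_pos","eef_rot","wrist_force","moment","finger_gap","finger_force"): print(k,np.round(s[k],3))
E
python3 st.py
```

```text
clock 6.8
eef_pos [529.823 -17.481 108.462]
eef_rot [-3.142 -0.     2.441]
wrist_force [-0.808  1.043 -2.003]
moment [0.026 0.129 0.007]
finger_gap 39.706
finger_force 20.0
```

No vertical load at 97 mm, below the rib ends at 101: the teeth are in the gaps. Lower towards the seat.

>>> arm_command(
  plan=[
    [-1, 0, 0, 0.006, 0],
    [-1, 0, 0, 0.006, 0],
    [-1, 0, 0, 0.006, 0],
    [-1, 0, 0, 0.006, 0],
    [-1, 0, 0, 0.006, 0],
    [-1, 0, 0, 0.005, 0],
    [-1, 0, 0, 0.005, 0],
    [-1, 0, 0, 0, 0],
    [-1, 0, 0, 0, 0],
  ],
)

```text
clock: 7.92
eef_pos: [529.9, -17.5, 68.5]
eef_rot: [-3.142, -0.0, 2.441]
wrist_force: [-1.3, 0.4, -3.3]
finger_gap: 39.7
finger_force: 20.0
```

```bash
python3 st.py
```

```text
clock 7.925
eef_pos [529.851 -17.493  68.466]
eef_rot [-3.142 -0.     2.441]
wrist_force [-1.286  0.431 -3.3  ]
moment [0.056 0.213 0.029]
finger_gap 39.746
finger_force 20.0
```

>>> arm_command(
  plan=[
    [-1, 0, 0, 0.002, 0],
    [-1, 0, 0, 0.001, 0],
    [-1, 0, 0, 0.001, 0],
    [-1, 0, 0, 0.001, 0],
    [-1, 0, 0, 0, 0],
  ],
)

```text
clock: 8.55
eef_pos: [529.9, -17.5, 63.5]
eef_rot: [3.142, 0.0, 2.441]
wrist_force: [-2.0, -0.3, -0.2]
finger_gap: 39.7
finger_force: 20.0
```

```bash
python3 st.py
```

```text
clock 8.55
eef_pos [529.862 -17.517  63.48 ]
eef_rot [3.142 0.    2.441]
wrist_force [-2.008 -0.257 -0.177]
moment [0.076 0.466 0.   ]
finger_gap 39.663
finger_force 20.0
```

>>> arm_command(
  plan=[
    [-1, 0, 0, 0.0005, 0],
    [-1, 0, 0, 0, 0],
    [-1, 0, 0, 0, 0],
  ],
)

```text
clock: 8.93
eef_pos: [529.9, -17.5, 63.1]
eef_rot: [3.141, 0.0, 2.441]
wrist_force: [-3.1, 0.3, 4.0]
finger_gap: 39.7
finger_force: 20.0
```

```bash
python3 st.py
```

```text
clock 8.925
eef_pos [529.922 -17.496  63.139]
eef_rot [3.141 0.    2.441]
wrist_force [-3.088  0.301  4.032]
moment [-0.121  0.73  -0.021]
finger_gap 39.713
finger_force 20.001
```

Contact at the seat with a net load of about 6 N, so the first disc is home. Release, go up and check.

>>> arm_command(
  plan=[
    [1, 0, 0, 0, 0],
    [1, 0, 0, 0, 0],
    [1, 0, 0, 0, 0],
    [1, 0, 0, 0, 0],
    [1, 0, 0, -0.03, 0],
    [1, 0, 0, -0.055, 0],
    [1, 0, 0, -0.055, -0.175],
    [1, 0, 0, 0, -0.175],
    [1, 0, 0, 0, -0.175],
    [1, 0, 0, 0, -0.175],
    [1, 0, 0, 0, 0],
  ],
)

```text
clock: 10.3
eef_pos: [529.8, -17.5, 202.9]
eef_rot: [3.142, 0.0, 3.14]
wrist_force: [0.4, -0.2, -0.2]
finger_gap: 94.2
finger_force: 0.0
```

```bash
python3 st.py; python3 - <<'E'
from cell import eyes
from h import *
c=eyes.camera("wrist"); np.savez("w5.npz",**c); cv2.imwrite("pics/w5.png",c["img"])
for a,ce in red(c):
  if a>5: print(a,ce,onplane(c,*ce,60).round(1))
P=pts(c); w=P.reshape(-1,3); w=w[np.hypot(w[:,0]-529,w[:,1]+17.4)<50]
print(np.histogram(w[:,2],bins=np.arange(34,120,2)))
q=w[abs(w[:,2]-74)<3]; print(len(q),q.mean(0)); q=w[abs(w[:,2]-60)<3]; print(len(q),q.mean(0)); print("heading",np.degrees(np.arctan2(*(q.mean(0)[:2]-[529,-17.4])[::-1])))
E
```

```text
clock 10.3
eef_pos [529.841 -17.483 202.942]
eef_rot [3.142 0.    3.14 ]
wrist_force [ 0.416 -0.183 -0.205]
moment [-0.016 -0.017  0.009]
finger_gap 94.185
finger_force 0.0
27 [100.74074074  39.74074074] [ 396.8 -206.1   60. ]
25 [313.   111.76] [456.1 -27.3  60. ]
25 [298.6  223.04] [558.2 -41.9  60. ]
(array([ 248, 1507, 1936,   77,   73,    2,    0,    0,    4,   12,   16,
         13,  753, 1319,   41,   19,   18,   26,   29,  311,  425,   21,
         12,   14,   14,   14,   15,   19,   15,   16,   14,   20,   25,
        199,   68,   95,  104,  109,   74,   77,   71,    0]), array([ 34,  36,  38,  40,  42,  44,  46,  48,  50,  52,  54,  56,  58,
        60,  62,  64,  66,  68,  70,  72,  74,  76,  78,  80,  82,  84,
        86,  88,  90,  92,  94,  96,  98, 100, 102, 104, 106, 108, 110,
       112, 114, 116, 118]))
757 [526.39659766 -17.72947981  74.13139423]
2113 [531.48614191 -21.07395806  60.25579748]
heading -55.91406090542684
```

View pics/w5.png

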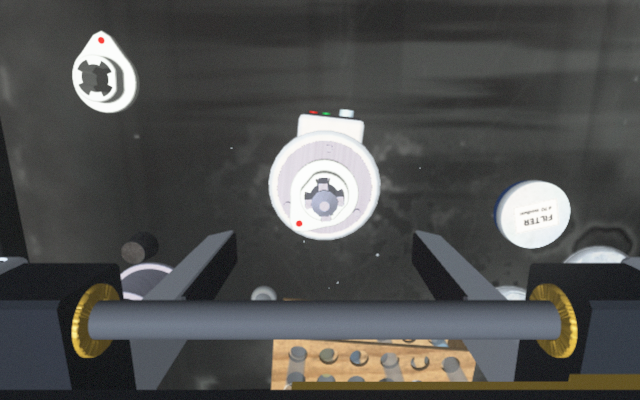

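The first disc is home: flange at 60 mm, collar top at 74 mm, red dot at (299,223), heading about -40°. Now the second disc.

>>> arm_command(
  plan=[
    [1, 0.0217, -0.0443, 0, 0],
    [1, 0.0217, -0.0443, 0, 0],
    [1, 0.0217, -0.0443, 0, 0],
    [1, 0.0217, -0.0443, 0, 0],
    [1, 0.0214, -0.0442, 0, 0],
    [1, 0, 0, 0.05, 0],
    [1, 0, 0, 0.05, 0],
    [1, 0, 0, 0.04, 0],
    [1, 0, 0, 0, 0],
    [1, 0, 0, 0, 0],
  ],
)

```text
clock: 11.6
eef_pos: [422.2, -239.2, 64.5]
eef_rot: [-3.141, 0.002, 3.139]
wrist_force: [1.2, -0.0, 0.6]
finger_gap: 94.1
finger_force: 0.0
```

```bash
python3 st.py; python3 - <<'E'
from cell import eyes
from h import *
c=eyes.camera("wrist"); np.savez("w6.npz",**c)
for a,ce in red(c):
  if a>5: print(a,ce,onplane(c,*ce,8).round(1))
P=pts(c); w=P.reshape(-1,3); w=w[np.hypot(w[:,0]-421,w[:,1]+239)<60]
q=w[abs(w[:,2]-22)<1.5]; print(len(q),q.mean(0),np.percentile(q,[1,99],axis=0))
q=w[abs(w[:,2]-8)<1.5]; print(len(q),np.percentile(q,[0.5,99.5],axis=0))
E
```

```text
clock 11.6
eef_pos [ 422.204 -239.244   64.532]
eef_rot [-3.141e+00  2.000e-03  3.139e+00]
wrist_force [ 1.176 -0.037  0.554]
moment [-0.005 -0.012 -0.011]
finger_gap 94.106
finger_force 0.0
47 [328.57446809 166.31914894] [ 386.2 -236.4    8. ]
1571 [ 422.45169873 -238.9608142    22.18042393] [[ 402.16476438 -258.58967169   20.61303316]
 [ 443.95603523 -219.32106021   23.42984087]]
3623 [[ 379.32169649 -269.92698427    6.65977508]
 [ 453.91207865 -208.14476504    9.46330272]]
```

Second disc centre is about (422.5,-239) with its nose at about 176°. Turn the tool 0.07 to match, descend and grip.

>>> arm_command(
  plan=[
    [1, -0.0005, 0, 0.03, 0.068],
    [1, 0, 0, 0.016, 0],
    [1, 0, 0, 0.007, 0],
    [1, 0, 0, 0, 0],
    [-1, 0, 0, 0, 0],
    [-1, 0, 0, 0, 0],
    [-1, 0, 0, 0, 0],
    [-1, 0, 0, 0, 0],
    [-1, 0, 0, 0, 0],
    [-1, 0, 0, 0, 0],
  ],
  newtons=20,
)

```text
clock: 12.9
eef_pos: [422.0, -238.8, 10.0]
eef_rot: [-3.142, 0.0, 3.073]
wrist_force: [-0.1, 0.2, 0.4]
finger_gap: 39.8
finger_force: 20.0
```

```bash
python3 st.py
```

```text
clock 12.9
eef_pos [ 421.976 -238.827    9.965]
eef_rot [-3.142  0.     3.073]
wrist_force [-0.067  0.197  0.383]
moment [ 0.052 -0.016  0.012]
finger_gap 39.751
finger_force 19.986
```

>>> arm_command(
  plan=[
    [-1, 0, 0, -0.0467, 0],
    [-1, 0, 0, -0.0467, 0],
    [-1, 0, 0, -0.0467, 0],
    [-1, -0.01844, 0.04564, 0, 0],
    [-1, -0.01844, 0.04564, 0, 0],
    [-1, -0.01844, 0.04564, 0, 0],
    [-1, -0.01844, 0.04564, 0, 0],
    [-1, -0.01844, 0.04564, 0, 0],
    [-1, 0, 0, 0, 0.158],
    [-1, 0, 0, 0, 0.158],
    [-1, 0, 0, 0, 0.158],
    [-1, 0, 0, 0, 0.158],
    [-1, 0, 0, 0, 0],
    [-1, 0, 0, 0, 0],
  ],
)

```text
clock: 14.65
eef_pos: [529.6, -17.5, 149.9]
eef_rot: [-3.141, -0.0, 2.444]
wrist_force: [-0.1, 0.4, -1.1]
finger_gap: 40.0
finger_force: 20.0
```

```bash
python3 st.py; python3 - <<'E'
from cell import manip,eyes
from h import *
s=manip.read_state(); t=s["eef_pos"]
c=eyes.camera("wrist"); np.savez("w7.npz",**c)
P=pts(c); w=P.reshape(-1,3); b=t[2]-10
q=w[(w[:,2]>b+20.5)&(w[:,2]<b+23.5)]; r=np.hypot(*(q[:,:2]-t[:2]).T); q=q[(r<26)&(r>12)]; print("now",len(q),q.mean(0)-t)
c=dict(np.load("w4.npz")); w=pts(c).reshape(-1,3); t=np.array([529.906,-17.43,123.499]);b=t[2]-11.5
q=w[(w[:,2]>b+20.5)&(w[:,2]<b+23.5)]; r=np.hypot(*(q[:,:2]-t[:2]).T); q=q[(r<26)&(r>12)]; print("disc1",len(q),q.mean(0)-t)
E
```

```text
clock 14.65
eef_pos [529.573 -17.495 149.944]
eef_rot [-3.141 -0.     2.444]
wrist_force [-0.09   0.373 -1.065]
moment [-0.006  0.003  0.019]
finger_gap 39.981
finger_force 19.988
now 2683 [ 0.24419748 -0.09681895 12.20119765]
disc1 2679 [-0.24675584  0.34691102 10.72621372]
```

Offset in the grip is within 0.5 mm. Small correction, then lower gently to the ribs.

>>> arm_command(
  plan=[
    [-1, 0.0006, 0.0002, 0.02, 0],
    [-1, 0, 0, 0.01, 0],
    [-1, 0, 0, 0.006, 0],
    [-1, 0, 0, 0.002, 0],
    [-1, 0, 0, 0.002, 0],
    [-1, 0, 0, 0.002, 0],
    [-1, 0, 0, 0.001, 0],
    [-1, 0, 0, 0, 0],
    [-1, 0, 0, 0, 0],
  ],
)

```text
clock: 15.82
eef_pos: [529.3, -17.0, 107.1]
eef_rot: [-3.142, 0.0, 2.441]
wrist_force: [-0.3, 1.1, -1.8]
finger_gap: 39.7
finger_force: 20.0
```

```bash
python3 st.py
```

```text
clock 15.825
eef_pos [529.3   -16.973 107.071]
eef_rot [-3.142  0.     2.441]
wrist_force [-0.275  1.102 -1.81 ]
moment [-0.001  0.07   0.019]
finger_gap 39.69
finger_force 19.988
```

No load at 97 mm, so it is in the gaps. On down to disc 1 (TCP about 84).

>>> arm_command(
  plan=[
    [-1, 0, 0, 0.006, 0],
    [-1, 0, 0, 0.006, 0],
    [-1, 0, 0, 0.005, 0],
    [-1, 0, 0, 0.002, 0],
    [-1, 0, 0, 0.001, 0],
    [-1, 0, 0, 0.001, 0],
    [-1, 0, 0, 0.001, 0],
    [-1, 0, 0, 0.001, 0],
    [-1, 0, 0, 0, 0],
    [-1, 0, 0, 0, 0],
  ],
)

```text
clock: 17.08
eef_pos: [529.3, -17.0, 84.0]
eef_rot: [-3.142, -0.0, 2.441]
wrist_force: [-1.6, -0.4, -1.2]
finger_gap: 39.7
finger_force: 20.0
```

```bash
python3 st.py
```

```text
clock 17.075
eef_pos [529.274 -16.962  83.993]
eef_rot [-3.142 -0.     2.441]
wrist_force [-1.619 -0.422 -1.167]
moment [0.039 0.246 0.001]
finger_gap 39.748
finger_force 19.988
```

>>> arm_command(
  plan=[
    [-1, 0, 0, 0.0005, 0],
    [-1, 0, 0, 0.0003, 0],
    [-1, 0, 0, 0, 0],
    [-1, 0, 0, 0, 0],
  ],
)

```text
clock: 17.58
eef_pos: [529.4, -17.0, 83.4]
eef_rot: [3.141, 0.0, 2.441]
wrist_force: [-2.1, 0.7, 3.0]
finger_gap: 39.6
finger_force: 20.0
```

```bash
python3 st.py
```

```text
clock 17.575
eef_pos [529.392 -16.953  83.411]
eef_rot [3.141 0.    2.441]
wrist_force [-2.055  0.708  2.988]
moment [ 0.094  0.453 -0.048]
finger_gap 39.607
finger_force 19.997
```

Contact with about 5 N. Release, go up and check.

>>> arm_command(
  plan=[
    [1, 0, 0, 0, 0],
    [1, 0, 0, 0, 0],
    [1, 0, 0, 0, 0],
    [1, 0, 0, 0, 0],
    [1, 0, 0, -0.03, 0],
    [1, 0, 0, -0.055, 0],
    [1, 0, 0, -0.055, -0.175],
    [1, 0, 0, 0, -0.175],
    [1, 0, 0, 0, -0.175],
    [1, 0, 0, 0, -0.175],
    [1, 0, 0, 0, 0],
  ],
)

```text
clock: 18.95
eef_pos: [529.3, -16.9, 223.2]
eef_rot: [3.142, -0.0, 3.14]
wrist_force: [0.2, -0.1, -0.2]
finger_gap: 93.7
finger_force: 0.0
```

```bash
python3 st.py; python3 - <<'E'
from cell import eyes
from h import *
c=eyes.camera("wrist"); np.savez("w8.npz",**c); cv2.imwrite("pics/w8.png",c["img"])
for a,ce in red(c):
  if a>5: print(a,ce,onplane(c,*ce,82).round(1),onplane(c,*ce,60).round(1))
P=pts(c); w=P.reshape(-1,3); w=w[np.hypot(w[:,0]-529,w[:,1]+17.4)<50]
for z in (60,82,96):
  q=w[abs(w[:,2]-z)<2.5]; print(z,len(q),np.median(q,0) if len(q) else 0)
E
```

```text
clock 18.95
eef_pos [529.285 -16.948 223.227]
eef_rot [ 3.142 -0.     3.14 ]
wrist_force [ 0.186 -0.123 -0.164]
moment [ 0.018  0.016 -0.047]
finger_gap 93.729
finger_force 0.0
23 [313.2173913  112.91304348] [456.6 -26.5  82. ] [456.  -27.2  60. ]
26 [349.84615385 164.38461538] [501.9   6.3  82. ] [504.5   7.9  60. ]
8 [298.875 218.75 ] [553.  -40.9  82. ] [559.1 -42.6  60. ]
60 175 [557.93307603 -42.29251461  59.85863149]
82 2182 [516.93574535  -8.12178745  82.24868476]
96 955 [527.18189703 -17.19462975  96.05348196]
```

View pics/w8.png

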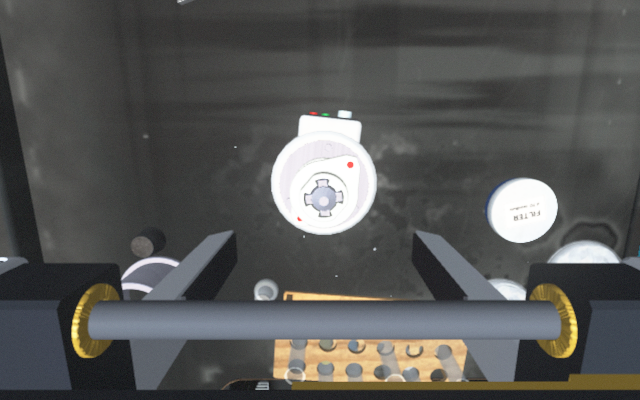

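The wrist view shows both discs stacked: flanges at 60 and 82 mm, top collar at 96 mm. The red dots at (350,164) and (299,219) lie on opposite sides, and the gripper is clear.

```bash
python3 -c "
from cell import ticket
print(ticket.sign_off())"
```

```text
the job is handed in; nothing more can be done
None
```

Both discs are fully home on the splined shaft, collars up with noses on opposite sides, released with at most about 6 N of pressure; the job is handed in at about 19 s on the robot clock.

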